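# Slide a box-lid blank along the fence into the corner pocket

## Robot

A 6-joint arm with a two-finger parallel gripper is mounted at the origin on the work surface. World frame = base frame: x ahead of the robot, y to its left, z up, the work surface at z = 0. Lengths are in mm, angles in rad, forces in N, time in s.
With the tool pointing down it reaches from about 375 to 925 mm from the base axis. Payload 5.7 kg.
Tool frame: the origin (TCP) lies on the centre line of the jaws, within the pads' length; the fingertips stand 8 mm ahead of it and the grasp point (between the pads) lies 11 mm behind it (bot.finger_overhang is the distance from the TCP to the fingertips, in mm); z points along the fingers, y is the direction in which the jaws open and shut (so a half turn about z gives the same grasp; the last joint's range is limited). The gripper opens to 85 mm and grips with 20 to 120 N. Pads are 22 mm wide; open, the fingers measure 114 mm over their backs; the gripper's body (76 mm by 85 mm) begins 54 mm behind the grasp point. The pads swing forward as they close: fully open they stand 13 mm farther back than shut.
Start: joints at [-1.34, 0.359, 1.51, -0, 1.272, -0.115], TCP at [203.354, -564.457, 239.267] pointing down, gripper open.
Joint ranges: [-2.97, 2.97], [-1.01, 2.36], [0.21, 2.38], [-0.96, 4.11], [0.2, 2.71], [-2.98, 2.98]. Speed limits (rad/s): [2.39, 2.39, 3.14, 3.14, 3.14, 3.14].

## Interface

Orientations are given as a rotation vector (axis times angle).
In Python, from rig import bot gives the robot as it stands.
- The arm moves only by the shell command python3 -m pendant 'ROWS' [OPENING] [FORCE]. ROWS is JSON, a list of rows, each a list of 2 entries, a list of its own where there are three numbers: the shift along the tool's x, y, z scaled (see below), then the turn, a rotation vector about the tool's x, y, z scaled (see below). In form: [[[tx, ty, tz], [rx, ry, rz]], ...]. A call has 1 to 20 rows; each row shifts and turns the commanded pose from where the row before left it, along the tool's axes as they then stand; what a row does not reach is not made up. The controller multiplies each number of a shift by 0.04 m and each number of a turn by 180 degrees. A row lasts 1/8 s, in which the tool goes at most 62.5 mm and 10.7 degrees, less where a joint would pass 70% of its speed; a pose out of reach is approached as far as the arm can. A call with a number of a shift or a turn outside -1 to 1 is refused whole. A call with a gripper value outside its range is refused whole. OPENING is the finger opening in mm, from 0 to 85.4, set as the call begins (- or left out, the last holds). The fingers move at their own pace and stop on an object; FORCE is the grip in N (left out, the last holds). Time passes only in rows, so rows that do not move let the fingers close. It gives the time, the measured TCP pose, the force and the opening at its end, in the units of the state.
- bot.read_state(): the state, without advancing time (a new reading comes with each control period).
- bot.camera(name): name is "scene" or "top" or "wrist"; returns a dict with "img" (384x512x3 uint8, blue, green, red), "fx", "fy", "cx", "cy" (pixels), "world_to_cam" (4x4, takes a point from world to camera coordinates). Camera axes: x right, y down, z forward; pixel columns grow to the right and rows downward; lengths in mm; the calibration is good to about 2 mm. A picture is of the moment at which its call begins. There is no depth.
- bot.hand_in(): hands the job in, once; it reports no verdict.
The state is a dict: "clock": time; "joint_pos": joint angles; "qvel": joint speeds; "joint_torque": joint torques, N m; "tcp_pos": TCP position; "orientation": TCP orientation; "wrist_force": force on the tool from outside, world axes, zero at the start; "torque": the same for the moment, N m; "finger_gap": opening from 0.0 (shut) to 1.0 (fully open).
Only numpy, scipy, OpenCV 4.12 (cv2) and the standard library are available. Lean on these libraries where they do the work, as an engineer would, in place of code of your own. Each camera call takes 0.05 s, during which the arm holds its last target. There are 200 camera calls.

## Task

Using the fingertips only to push, first push the dark wooden blank straight across the jig board until its long side lies flat against the long metal fence, short of the pocket, and then slide it along the fence into the corner pocket until it is fully home against the end stop. Never pick the blank up or tip it, leave the dabber, the bowl and the jar where they are, and finish with the hand clear.

Things in the scene. Friction and masses are not known exactly. Their poses are not given: they have to be found in the camera images.
- jig: Engraver's jig, fixed to the table: a plywood board 12 mm thick carrying three aluminium bars (fence, end stop, keeper), each 16 mm high (tops 28 mm above the table). Origin on the table top below the board; z up, y along the fence, x towards the fence (away from the robot). The board spans x -110..100 mm, y -170..170 mm.
- fence (a point): Middle of the fence's inner face at its top edge, axes as the jig's: jig x = 75 mm, y = 0, 28 mm above the table. The fence is the long bar on the far side, spanning jig x 75..95 mm and the whole length of the board.
- stop (a point): Middle of the end stop's inner face at its top edge, axes as the jig's: jig x = 49 mm, y = 140 mm, 28 mm above the table. The stop is the bar across the +y end of the fence, spanning jig x 6..75 mm, y 140..160 mm.
- blank_center (a point): Centre of the loose blank, a plain dark wooden block (about 60 g) 48 mm (its x) by 70 mm (its y, the long way) by 22 mm high, lying flat on the jig board between the fence and the board's near edge, askew; z up. Its centre is 11 mm above the board (23 mm above the table). When home its long side lies along the fence and 25 mm of it stand out of the pocket's mouth.
- pocket (a point): Point of the jig, axes as the jig's, where the blank's centre lies when fully home: jig x = 51 mm, y = 105 mm, 23 mm above the table. The pocket is the corner between fence, stop and keeper (a short bar parallel to the fence, jig x 6..23 mm, y 95..140 mm): 52 mm wide in x, 45 mm deep in y, open upwards and towards -y (mouth at y = 95 mm).
- dabber: Bystander: a small light-wood hand stamp, turned, 34 mm across the foot, 56 mm high, standing on the jig board on the robot's side of the pocket. Origin at the centre of its underside.
- bowl: Bystander: dark wooden bowl, 100 mm across, 55 mm high, on the table beyond one end of the jig. Origin at the centre of its underside.
- jar: Bystander: amber glass jar with a steel cap, 56 mm across, 70 mm high, on the table beyond the other end of the jig. Origin at the centre of its underside.
- blank: The same blank as blank_center, but its origin is the centre of its underside; same axes.
Not all that is in view belongs to the job. Leave any blue or green look-alike of the blank alone.

How it is judged (in metres and radians):
On the way:
1. the blank lies flat against the fence, still outside the pocket (gap under 4 mm, within 6 degrees, its leading end short of the mouth) (x of blank_center in the frame of jig above 0.047 m and angle between the y axis of blank_center and the y axis of jig, either way round below 0.105 rad and y of blank_center in the frame of jig below 0.059 m), for 0.1 s.
At the end, for the whole second after the job is handed in: The blank rests flat on the board in the corner pocket, between fence and keeper, within 4.5 mm of the end stop and 5.5 mm of the fence, parallel to the fence within 4.5 degrees, and still (y of blank_center in the frame of jig between 0.1005 and 0.109 m and x of blank_center in the frame of jig between 0.0455 and 0.054 m and angle between the y axis of blank_center and the y axis of jig, either way round below 0.08 rad and z of blank_center in the frame of jig between 0.019 and 0.027 m and angle between blank_center's own z axis and vertical below 0.06 rad and linear speed of blank below 0.01 m/s); the robot touches nothing.
It fails at once if the blank is lifted off the board (more than 8 mm) (z of blank_center in the frame of jig above 0.031 m).
It fails at once if the blank is tipped (more than 17 degrees) (angle between blank_center's own z axis and vertical above 0.3 rad).
It fails at once if the dabber is moved more than 20 mm (distance of dabber from where it was at the start of the episode above 0.02 m).
It fails at once if the bowl is moved more than 20 mm (distance of bowl from where it was at the start of the episode above 0.02 m).
It fails at once if the jar is moved more than 20 mm (distance of jar from where it was at the start of the episode above 0.02 m).
It also fails if it takes over 45 s, if anything falls off the work surface, if the arm or the gripper's body presses on something with over 40 N, if the wrist force passes 120 N, or if a joint passes its speed limit or range.

## Working session

There is one attempt and no reset: what is moved stays moved. The work goes in short steps, Python scripts to look and compute and a shell command to move; the robot and the scene stay as the last step left them, time stands still between calls to the robot, and variables do not carry over. Pictures are saved under pics/ and viewed, about 8 in all and at most 12, crops included, and the job is handed in when it is done.

```bash
mkdir -p pics; ls
python3 - <<'E'
from rig import bot
import cv2,json
for n in ("top","scene"):
    c=bot.camera(n); cv2.imwrite(f"pics/{n}0.png",c["img"])
    print(n,c["fx"],c["fy"],c["cx"],c["cy"],c["world_to_cam"])
print(bot.read_state())
E
```

```text
pics
top 403.01159933054305 403.01159933054305 252.36768556768385 188.72118933946408 [[-2.25582524e-02 -9.99445249e-01 -2.45014363e-02  1.54014881e+01]
 [-9.92404133e-01  2.53504538e-02 -1.20380193e-01  5.96895587e+02]
 [ 1.20934535e-01  2.15997599e-02 -9.92425458e-01  1.03438655e+03]
 [ 0.00000000e+00  0.00000000e+00  0.00000000e+00  1.00000000e+00]]
scene 381.0257051208882 381.0257051208882 251.73779442443342 194.8862208086778 [[ 8.49770467e-01  5.27151449e-01  1.22565951e-03 -4.86206586e+02]
 [ 3.52617846e-01 -5.66690140e-01 -7.44662971e-01 -1.75066975e+02]
 [-3.91855595e-01  6.33224790e-01 -6.67439553e-01  1.06594977e+03]
 [ 0.00000000e+00  0.00000000e+00  0.00000000e+00  1.00000000e+00]]
{'clock': 0.1, 'joint_pos': array([-1.34008980e+00,  3.59470902e-01,  1.51133914e+00, -1.95441174e-05,
        1.27253075e+00, -1.15079847e-01]), 'qvel': array([ 1.34266424e-05, -7.52714940e-04, -2.86126073e-03, -1.91267683e-03,
        9.15415201e-04,  4.16403088e-04]), 'joint_torque': array([-3.19051537e-05, -5.28650022e+01, -2.79350013e+01, -8.91446780e-05,
        5.06380806e-03, -1.60897719e-05]), 'tcp_pos': array([ 203.21705135, -563.87913831,  238.509386  ]), 'orientation': array([-3.09303548e+00, -5.40166844e-01,  1.87848072e-04]), 'wrist_force': array([ 0.33929798, -0.28104989, -0.09806834]), 'torque': array([ 0.0088643 ,  0.01331099, -0.00757061]), 'finger_gap': 1.0003434208929636}
```

View pics/top0.png

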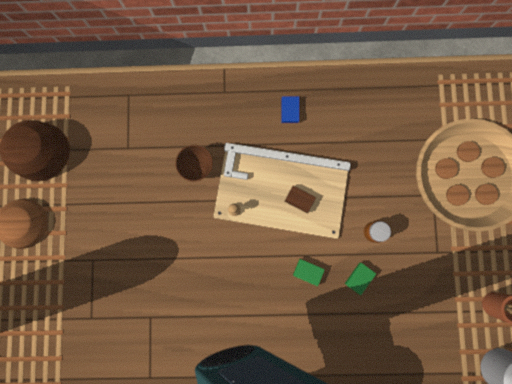

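View pics/scene0.png

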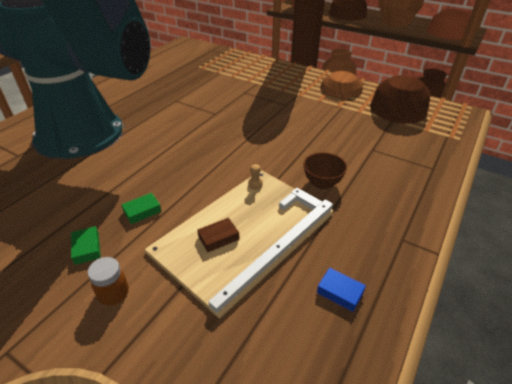

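The top view shows the jig around (215–350, 145–237), with the fence on its far side and the pocket at upper left (235,165). The blank is at (300,199), the dabber at (235,209), the bowl at (195,162) and the jar at (377,231). Next I'll measure with masks and an enlarged crop.

```bash
cat > h.py <<'E'
import numpy as np, cv2
from rig import bot
def ray(c,p,z):
    R=c["world_to_cam"][:3,:3];t=c["world_to_cam"][:3,3]
    o=-R.T@t; d=R.T@np.array([(p[0]-c["cx"])/c["fx"],(p[1]-c["cy"])/c["fy"],1])
    return o+d*(z-o[2])/d[2]
def proj(c,P):
    q=c["world_to_cam"][:3,:3]@np.asarray(P,float)+c["world_to_cam"][:3,3]
    return np.array([c["fx"]*q[0]/q[2]+c["cx"],c["fy"]*q[1]/q[2]+c["cy"]])
E
python3 - <<'E'
from h import *
c=bot.camera("top");im=c["img"]
hsv=cv2.cvtColor(im,cv2.COLOR_BGR2HSV)
roi=np.zeros(im.shape[:2],np.uint8);roi[135:245,205:360]=1
for p in [(290,157),(260,190),(300,199),(235,175),(330,120),(330,215),(341,190)]: print(p,hsv[p[1],p[0]])
al=((hsv[...,1]<60)&(hsv[...,2]>130)&(roi>0)).astype(np.uint8)
bd=((hsv[...,1]>=60)&(hsv[...,2]>150)&(roi>0)).astype(np.uint8)
box=np.zeros_like(roi);box[180:218,278:322]=1
bl=((hsv[...,2]<110)&(box>0)).astype(np.uint8)
for n,m,z in (("al",al,28),("board",bd|al,12),("blank",bl,34)):
    k=max(cv2.findContours(m,cv2.RETR_EXTERNAL,cv2.CHAIN_APPROX_NONE)[0],key=cv2.contourArea)
    r=cv2.minAreaRect(k);b=cv2.boxPoints(r)
    print(n,cv2.contourArea(k),r);print(np.array([np.r_[q,ray(c,q,z)] for q in b]).round(1))
    ap=cv2.approxPolyDP(k,2,True)[:,0];print([(list(map(int,q)),ray(c,q,z).round(0)[:2].tolist()) for q in ap])
cv2.imwrite("pics/crop.png",cv2.resize(im[137:245,205:361],None,fx=5,fy=5,interpolation=cv2.INTER_CUBIC))
E
```

```text
(290, 157) [ 17   9 205]
(260, 190) [ 18  93 197]
(300, 199) [ 12 138  96]
(235, 175) [ 30  10 214]
(330, 120) [ 16 122 125]
(330, 215) [ 18  95 213]
(341, 190) [ 18  91 211]
al 1209.5 ((284.9364929199219, 168.5689239501953), (126.38168334960938, 33.37599563598633), 8.972626686096191)
[[ 219.9  175.2  637.    87.8   28. ]
 [ 225.1  142.2  727.3   72.5   28. ]
 [ 350.   161.9  663.8 -262.2   28. ]
 [ 344.8  194.9  575.3 -243.9   28. ]]
[([225, 143], [725.0, 73.0]), ([225, 176], [634.0, 74.0]), ([247, 178], [627.0, 15.0]), ([247, 173], [641.0, 15.0]), ([231, 169], [653.0, 58.0]), ([235, 152], [700.0, 46.0]), ([346, 170], [642.0, -251.0]), ([349, 168], [647.0, -259.0]), ([348, 162], [664.0, -257.0])]
board 9464.0 ((281.2162170410156, 190.20269775390625), (127.08039855957031, 77.59630584716797), 9.462322235107422)
[[ 212.2  218.   523.1  111.9   12. ]
 [ 224.9  141.5  733.3   74.4   12. ]
 [ 350.3  162.4  665.5 -266.6   12. ]
 [ 337.5  238.9  459.6 -222.1   12. ]]
[([225, 143], [729.0, 74.0]), ([227, 156], [692.0, 69.0]), ([224, 172], [648.0, 78.0]), ([219, 179], [629.0, 92.0]), ([214, 218], [523.0, 107.0]), ([337, 238], [462.0, -221.0]), ([348, 162], [667.0, -261.0])]
blank 444.5 ((300.7234191894531, 198.77548217773438), (26.687274932861328, 18.58328628540039), 27.758541107177734)
[[ 284.6  200.8  563.   -83.5   34. ]
 [ 293.2  184.3  606.3 -107.9   34. ]
 [ 316.9  196.8  571.6 -169.    34. ]
 [ 308.2  213.2  528.6 -144.5   34. ]]
[([293, 187], [599.0, -107.0]), ([285, 201], [562.0, -85.0]), ([308, 211], [534.0, -144.0]), ([315, 197], [571.0, -164.0]), ([296, 186], [602.0, -115.0])]
```

View pics/crop.png

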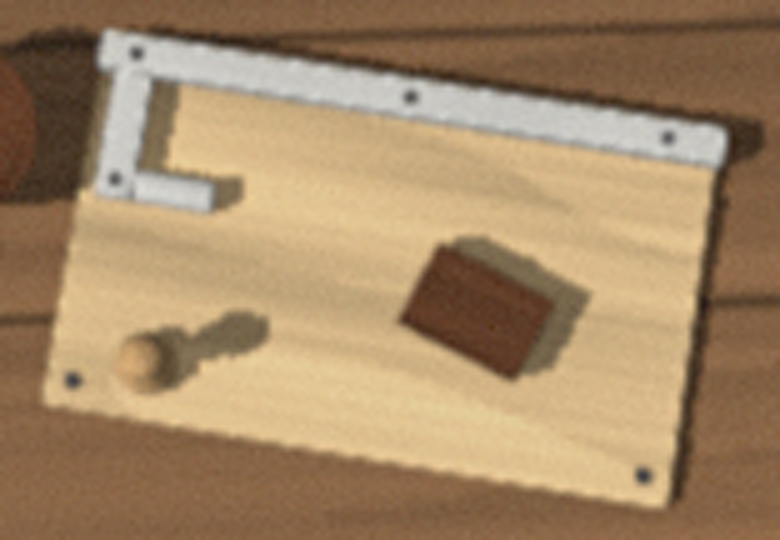

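Run:
```python
from h import *
c=bot.camera("top")
R=c["world_to_cam"];print("cam",(-R[:3,:3].T@R[:3,3]).round())
f=lambda x,y,z:ray(c,(204.6+x/5,136.6+y/5),z)[:2]
for n,p,z in [("fo1",(105,30),28),("fo2",(728,128),28),("fi1",(155,83),28),("fi2",(720,164),28),("stop lo-left",(97,194),28),("keeper tip near",(210,212),28),("keeper tip far",(215,183),28),("b nl",(43,403),12),("b nr",(670,507),12),
 ("B fl",(440,245),34),("B fr",(553,302),34),("B nr",(515,380),34),("B nl",(400,320),34),("dab head",(143,360),50),("scr1",(73,380),12),("scr2",(643,475),12),("fs1",(136,53),28),("fs2",(668,138),28)]:
    print(n,f(*p,z).round(1))
a=f(105,30,28)-f(728,128,28); b=f(43,403,12)-f(670,507,12)
print(a,np.arctan2(a[0],a[1])*-57.3,np.hypot(*a), b,np.arctan2(-b[0],b[1])*57.3,np.hypot(*b))
```

```text
cam [ 468.  -22. 1099.]
fo1 [726.3  71.2]
fo2 [ 663.  -262.8]
fi1 [696.2  44.5]
fi2 [ 643.6 -257.6]
stop lo-left [636.2  76.8]
keeper tip near [624.8  16.1]
keeper tip far [640.5  13.1]
b nl [525.3 109.1]
b nr [ 462.  -225.1]
B fl [ 603. -106.]
B fr [ 571.1 -164.6]
B nr [ 530.3 -143. ]
B nl [563.5 -83.5]
dab head [544.5  51.9]
scr1 [537.3  92.7]
scr2 [ 479.3 -211.6]
fs1 [713.   54.5]
fs2 [ 658.5 -230.5]
[ 63.22615916 333.99412734] -10.72021945133736 339.92591001200805 [ 63.30659043 334.22579268] -10.726273063560816 340.1684948474451
```

Jig pose: origin about (601.5, -78.3) mm, yaw -10.7°, and its edge lengths agree with the drawing. In the jig frame the blank is at about (-25, -52), with its long axis turned -18°. First I turn the tool so its x axis matches jig x, with the jaws partly closed to make a two-point pusher.

```bash
cat >> h.py <<'E'
from scipy.spatial.transform import Rotation as Ro
yaw=np.radians(-10.72); O=np.array([601.6,-78.4,0])
J=Ro.from_euler('z',yaw).as_matrix()
def where(tgt=None):
    s=bot.read_state(); R=Ro.from_rotvec(s["orientation"]).as_matrix()
    print("t",round(s["clock"],2),"tcp jig",(J.T@(s["tcp_pos"]-O)).round(1),"yaw err",(np.degrees(np.arctan2(R[1,0],R[0,0])-yaw)).round(2),
      "tilt",np.degrees(np.arccos(-R[2,2])).round(2),"F jig",(J.T@s["wrist_force"]).round(1),"gap",round(s["finger_gap"]*85.4,1),"q",s["joint_pos"].round(2))
    if tgt is not None: print("units to",tgt,(R.T@(O+J@np.array(tgt,float)-s["tcp_pos"])/40).round(3))
E
python3 -m pendant '[[[0,0,0],[0,0,0.0424]],[[0,0,0],[0,0,0.0424]],[[0,0,0],[0,0,0.0424]],[[0,0,0],[0,0,0.0424]],[[0,0,0],[0,0,0]]]' 30
python3 -c "
from h import *
where([-88,-52,150]);print(bot.finger_overhang)"
```

```text
clock: 0.82
tcp_pos: [203.3, -564.3, 239.1]
orientation: [-3.128, 0.291, 0.0]
wrist_force: [0.3, 0.1, -0.5]
finger_gap: 0.352
t 0.82 tcp jig [-301.  -551.5  239.1] yaw err 0.07 tilt 0.03 F jig [ 0.3  0.1 -0.5] gap 30.0 q [-1.34  0.36  1.51 -0.    1.27  0.42]
units to [-88, -52, 150] [  5.34  -12.48    2.232]
8.0
```

```bash
python3 -m pendant '[[[0.15,-0.35,0],[0,0,0]],[[0.3,-0.7,0.1],[0,0,0]],[[0.3,-0.7,0.1],[0,0,0]],[[0.3,-0.7,0.1],[0,0,0]],[[0.3,-0.7,0.1],[0,0,0]],[[0.3,-0.7,0.1],[0,0,0]],[[0.3,-0.7,0.1],[0,0,0]],[[0.3,-0.7,0.1],[0,0,0]],[[0.3,-0.7,0.1],[0,0,0]],[[0.3,-0.7,0.1],[0,0,0]],[[0.3,-0.7,0.1],[0,0,0]],[[0.3,-0.7,0.1],[0,0,0]],[[0.3,-0.7,0.1],[0,0,0]],[[0.3,-0.7,0.2],[0,0,0]],[[0.3,-0.7,0.2],[0,0,0]],[[0.3,-0.7,0.2],[0,0,0]],[[0.3,-0.7,0.2],[0,0,0]],[[0.3,-0.7,0.2],[0,0,0]],[[0.1,-0.3,0],[0,0,0]],[[0,0,0],[0,0,0]]]'
python3 -c "
from h import *
where([-88,-52,28])
c=bot.camera('wrist');cv2.imwrite('pics/w1.png',c['img'])
for x,y in ((-25,-52),(-58,-77),(-36,-12)): print(proj(c,O+J@np.array([x,y,34.])).round())"
```

```text
clock: 3.32
tcp_pos: [506.9, -110.2, 151.5]
orientation: [3.128, -0.289, -0.0]
wrist_force: [-0.6, -0.5, 0.8]
finger_gap: 0.352
t 3.33 tcp jig [-87.1 -48.9 151.5] yaw err 0.15 tilt 0.01 F jig [-0.5 -0.6  0.8] gap 30.1 q [-0.35  0.34  1.79 -0.    1.01  1.41]
units to [-88, -52, 28] [-0.021  0.078  3.088]
[262. 119.]
[288. 156.]
[217. 132.]
```

View pics/w1.png

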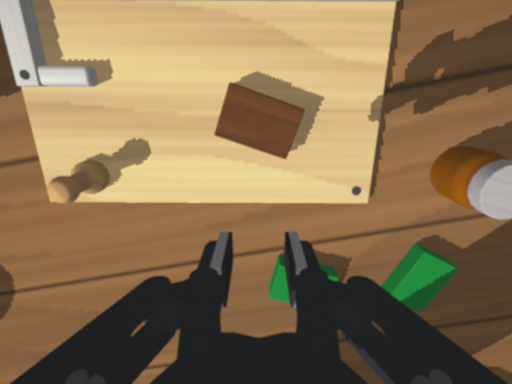

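The wrist view agrees with the prediction: blank centre near (260,120), near corner near (286,157), and the fingers centred on it. Now I go down on the near side.

```bash
python3 -m pendant '[[[0,0.08,0.3],[0,0,0]],[[0,0,0.6],[0,0,0]],[[0,0,0.6],[0,0,0]],[[0,0,0.6],[0,0,0]],[[0,0,0.5],[0,0,0]],[[0,0,0.3],[0,0,0]],[[0,0,0.15],[0,0,0]],[[0,0,0.05],[0,0,0]],[[0,0,0],[0,0,0]]]'
python3 -c "
from h import *
where([13,-52,26])"
```

```text
clock: 4.5
tcp_pos: [506.7, -114.3, 27.7]
orientation: [3.128, -0.293, 0.001]
wrist_force: [0.1, -1.4, -0.1]
finger_gap: 0.349
t 4.5 tcp jig [-86.6 -52.9  27.7] yaw err 0.0 tilt 0.04 F jig [ 0.4 -1.3 -0.1] gap 29.8 q [-0.35  0.54  1.88  0.    0.72  1.4 ]
units to [13, -52, 26] [ 2.49  -0.023  0.044]
```

```bash
python3 -m pendant '[[[0.1,0,0.04],[0,0,0]],[[0.15,0,0],[0,0,0]],[[0.15,0,0],[0,0,0]],[[0.15,0,0],[0,0,0]],[[0.15,0,0],[0,0,0]],[[0.15,0,0],[0,0,0]],[[0.15,0,0],[0,0,0]],[[0.15,0,0],[0,0,0]],[[0.15,0,0],[0,0,0]],[[0.15,0,0],[0,0,0]],[[0.15,0,0],[0,0,0]],[[0.15,0,0],[0,0,0]],[[0.15,0,0],[0,0,0]],[[0.15,0,0],[0,0,0]],[[0.1,0,0],[0,0,0]],[[0.05,0,0],[0,0,0]],[[0,0,0],[0,0,0]]]'
python3 -c "
from h import *
where([16,-52,26])
c=bot.camera('wrist');cv2.imwrite('pics/w2.png',c['img'])"
```

```text
clock: 6.62
tcp_pos: [593.0, -130.5, 25.7]
orientation: [-3.128, 0.293, -0.0]
wrist_force: [0.1, 0.2, 0.3]
finger_gap: 0.352
t 6.62 tcp jig [  1.2 -52.8  25.7] yaw err 0.0 tilt 0.01 F jig [0.  0.3 0.3] gap 30.1 q [-0.33  0.62  1.68  0.    0.84  1.43]
units to [16, -52, 26] [ 0.369 -0.02  -0.007]
```

View pics/w2.png

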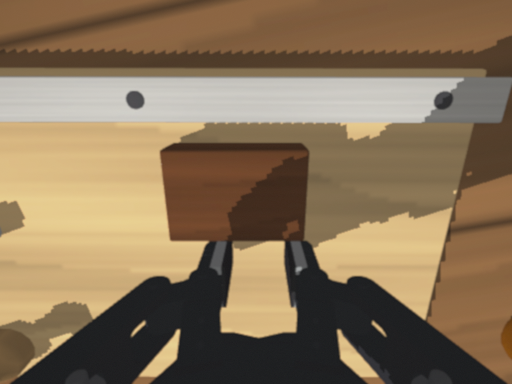

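The blank is now square to the fence, with both fingertips on its near side and a small gap left at rows 123–145. I'll close that gap slowly and watch the force.

```bash
python3 -m pendant '[[[0.08,0,0],[0,0,0]],[[0.08,0,0],[0,0,0]],[[0.08,0,0],[0,0,0]],[[0.06,0,0],[0,0,0]],[[0.05,0,0],[0,0,0]],[[0,0,0],[0,0,0]]]'
python3 -c "
from h import *
where([16,-52,26])
c=bot.camera('wrist');cv2.imwrite('pics/w3.png',c['img'])"
```

```text
clock: 7.42
tcp_pos: [604.6, -132.6, 25.5]
orientation: [-3.127, 0.293, 0.006]
wrist_force: [-4.7, 0.0, 4.1]
finger_gap: 0.349
t 7.42 tcp jig [ 13.1 -52.7  25.5] yaw err 0.01 tilt 0.23 F jig [-4.6 -0.8  4.1] gap 29.8 q [-0.33  0.63  1.65 -0.    0.86  1.43]
units to [16, -52, 26] [ 0.073 -0.018 -0.014]
```

View pics/w3.png

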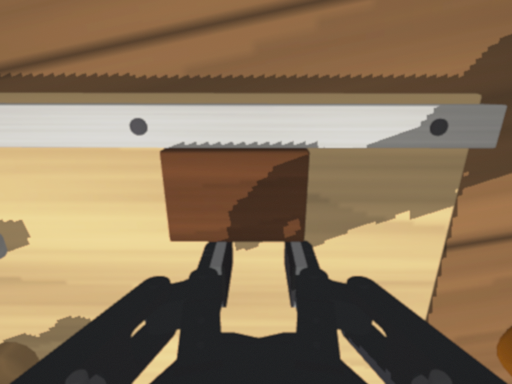

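The blank now sits flush along the fence: no gap at row 148, and 4.6 N contact force. I'll back off, rise, close to 6 mm and turn the hand 90° for the second push.

```bash
python3 -m pendant '[[[-0.1,0,0],[0,0,0]],[[-0.3,0,0],[0,0,0]],[[-0.4,0,-0.2],[0,0,0]],[[0,0,-0.6],[0,0,0]],[[0,0,-0.7],[0,0,0]],[[0,0,-0.7],[0,0,0]],[[0,0,-0.4],[0,0,-0.0556]],[[0,0,0],[0,0,-0.0556]],[[0,0,0],[0,0,-0.0556]],[[0,0,0],[0,0,-0.0556]],[[0,0,0],[0,0,-0.0556]],[[0,0,0],[0,0,-0.0556]],[[0,0,0],[0,0,-0.0556]],[[0,0,0],[0,0,-0.0556]],[[0,0,0],[0,0,-0.0556]],[[0,0,0],[0,0,0]]]'
python3 -m pendant '[[[0,0,0],[0,0,0]]]' 6
python3 -c "
from h import *
where([52,-114,90])
c=bot.camera('top');im=c['img'];cv2.imwrite('pics/t2.png',cv2.resize(im[137:245,205:361],None,fx=5,fy=5,interpolation=cv2.INTER_CUBIC))
c=bot.camera('wrist');cv2.imwrite('pics/w4.png',c['img'])
w=cv2.imread('pics/w3.png')"
```

```text
clock: 9.48
tcp_pos: [574.2, -126.9, 130.1]
orientation: [-2.419, -2.004, -0.0]
wrist_force: [-1.2, -0.3, -0.3]
finger_gap: 0.347
clock: 9.6
tcp_pos: [574.6, -127.0, 129.9]
orientation: [-2.421, -2.002, -0.0]
wrist_force: [0.1, -0.1, -0.3]
finger_gap: 0.148
t 9.6 tcp jig [-17.4 -52.8 129.9] yaw err 89.88 tilt 0.01 F jig [ 0.1 -0.1 -0.3] gap 12.7 q [-0.33  0.46  1.65  0.    1.03 -0.15]
units to [52, -114, 90] [-1.527  1.739  0.999]
```

View pics/w4.png

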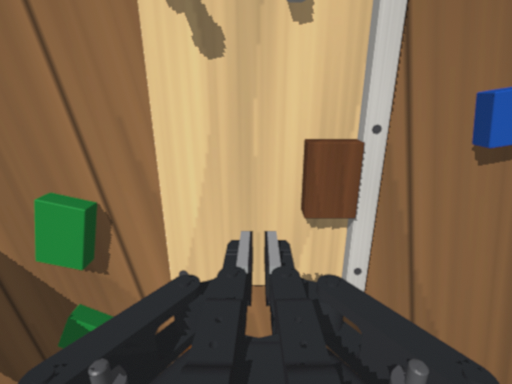

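The blank rests against the fence, its top face spanning about (303–362, 140–218). Next I locate its trailing end in the jig frame and move behind it.

```bash
python3 - <<'E'
from h import *
c=bot.camera('wrist')
for p,z in [((303,216),34),((357,219),34),((305,140),34),((363,142),34),((346,284),28),((383,0),28)]:
    print(p,(J.T@(ray(c,p,z)-O)).round(1))
E
python3 -m pendant '[[[-0.3,0.35,0],[0,0,0]],[[-0.3,0.35,0],[0,0,0]],[[-0.3,0.35,0],[0,0,0]],[[-0.3,0.35,0.2],[0,0,0]],[[-0.3,0.34,0.4],[0,0,0]],[[0,0,0.4],[0,0,0]],[[0,0,0],[0,0,0]]]'
python3 -c "
from h import *
where([52,-114,26])"
```

```text
(303, 216) [ 23.1 -74.3  34. ]
(357, 219) [ 72.8 -77.4  34. ]
(305, 140) [21.2 -5.2 34. ]
(363, 142) [69.8 -6.9 34. ]
(346, 284) [  72.2 -153.2   28. ]
(383, 0) [74.1 96.4 28. ]
clock: 10.62
tcp_pos: [630.2, -197.9, 86.9]
orientation: [-2.414, -2.002, 0.004]
wrist_force: [-0.7, 0.7, 0.9]
finger_gap: 0.075
t 10.62 tcp jig [  50.3 -112.1   86.9] yaw err 90.07 tilt 0.33 F jig [-0.8  0.6  0.9] gap 6.4 q [-0.41  0.6   1.51  0.    1.04 -0.22]
units to [52, -114, 26] [-0.051  0.05   1.522]
```

```bash
python3 -m pendant '[[[0,0,0.3],[0,0,0]],[[0,0,0.5],[0,0,0]],[[0,0,0.4],[0,0,0]],[[0,0,0.2],[0,0,0]],[[0,0,0.1],[0,0,0]],[[0,0,0],[0,0,0]]]'
python3 -c "
from h import *
where([50,40,26])"
```

```text
clock: 11.38
tcp_pos: [632.6, -199.0, 29.6]
orientation: [-2.418, -2.006, -0.0]
wrist_force: [0.5, 0.0, 0.1]
finger_gap: 0.068
t 11.38 tcp jig [  52.8 -112.8   29.6] yaw err 90.08 tilt 0.0 F jig [0.5 0.1 0.1] gap 5.8 q [-0.41  0.67  1.54  0.    0.93 -0.22]
units to [50, 40, 26] [ 3.819 -0.066  0.091]
```

```bash
python3 -m pendant '[[[0.1,-0.05,0.08],[0,0,0]],[[0.2,0,0],[0,0,0]],[[0.2,0,0],[0,0,0]],[[0.2,0,0],[0,0,0]],[[0.2,0,0],[0,0,0]],[[0.2,0,0],[0,0,0]],[[0.2,0,0],[0,0,0]],[[0.2,0,0],[0,0,0]],[[0.2,0,0],[0,0,0]],[[0.2,0,0],[0,0,0]],[[0.2,0,0],[0,0,0]],[[0.2,0,0],[0,0,0]],[[0.2,0,0],[0,0,0]],[[0.2,0,0],[0,0,0]],[[0.2,0,0],[0,0,0]],[[0.1,0,0],[0,0,0]],[[0,0,0],[0,0,0]]]'
python3 -c "
from h import *
where([50,58,26])
c=bot.camera('wrist');cv2.imwrite('pics/w5.png',c['img'])"
```

```text
clock: 13.5
tcp_pos: [652.6, -80.1, 26.4]
orientation: [-2.417, -2.006, -0.0]
wrist_force: [-0.4, -0.6, 0.3]
finger_gap: 0.069
t 13.5 tcp jig [50.4  7.8 26.4] yaw err 90.1 tilt 0.03 F jig [-0.2 -0.6  0.3] gap 5.9 q [-0.23  0.67  1.56  0.    0.91 -0.04]
units to [50, 58, 26] [ 1.256 -0.009  0.011]
```

View pics/w5.png

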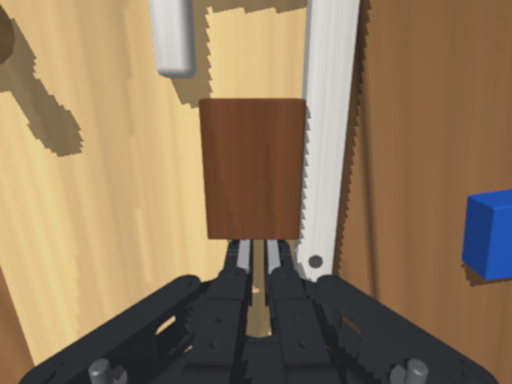

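The blank is sliding flush along the fence: its left edge is at column 200, and the keeper's inner edge is at 193, so it lines up with the mouth. I'll push on in smaller steps.

```bash
python3 -m pendant '[[[0.1,0,0],[0,0,0]],[[0.12,0,0],[0,0,0]],[[0.12,0,0],[0,0,0]],[[0.12,0,0],[0,0,0]],[[0.12,0,0],[0,0,0]],[[0.12,0,0],[0,0,0]],[[0.12,0,0],[0,0,0]],[[0.1,0,0],[0,0,0]],[[0.08,0,0],[0,0,0]],[[0.06,0,0],[0,0,0]],[[0.04,0,0],[0,0,0]],[[0,0,0],[0,0,0]]]'
python3 -c "
from h import *
where([50,58,26])"
```

```text
clock: 15.05
tcp_pos: [660.9, -37.3, 26.5]
orientation: [-2.418, -2.006, -0.0]
wrist_force: [-0.5, 0.2, 0.4]
finger_gap: 0.072
t 15.05 tcp jig [50.6 51.4 26.5] yaw err 90.08 tilt 0.01 F jig [-0.5  0.1  0.4] gap 6.2 q [-0.16  0.67  1.55  0.    0.92  0.02]
units to [50, 58, 26] [ 0.165 -0.014  0.014]
```

```bash
python3 -m pendant '[[[0.05,0,0],[0,0,0]],[[0.05,0,0],[0,0,0]],[[0.03,0,0],[0,0,0]],[[0,0,0],[0,0,0]]]'
python3 -c "
from h import *
where([50,58,26])
c=bot.camera('wrist');cv2.imwrite('pics/w6.png',c['img'])"
```

```text
clock: 15.55
tcp_pos: [661.8, -32.1, 26.5]
orientation: [-2.418, -2.006, -0.0]
wrist_force: [0.2, 0.0, -0.5]
finger_gap: 0.073
t 15.55 tcp jig [50.6 56.6 26.5] yaw err 90.08 tilt 0.01 F jig [ 0.1  0.1 -0.5] gap 6.2 q [-0.15  0.68  1.55  0.    0.92  0.03]
units to [50, 58, 26] [ 0.034 -0.014  0.014]
```

View pics/w6.png

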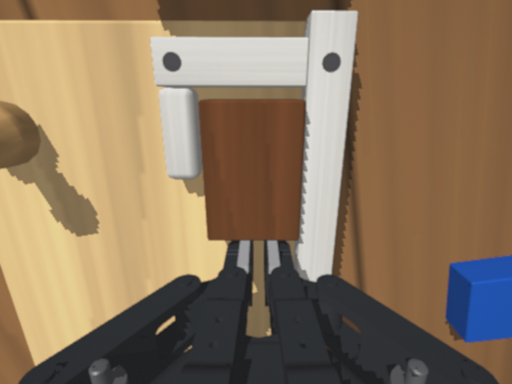

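The blank is inside the pocket, between keeper and fence. It has not met the stop yet: the stop's edge is at row 86, the blank's leading edge at row 99, and there is no force. I'll continue gently.

```bash
for i in 1 2; do python3 -m pendant '[[[0.04,0,0],[0,0,0]],[[0.04,0,0],[0,0,0]],[[0,0,0],[0,0,0]]]' | grep -E 'force|tcp'; done
python3 -c "
from h import *
where([50,58,26])"
```

```text
tcp_pos: [662.4, -28.9, 26.5]
wrist_force: [0.5, 0.5, 1.4]
tcp_pos: [662.7, -26.5, 26.5]
wrist_force: [-1.5, -4.3, 0.4]
t 16.35 tcp jig [50.4 62.3 26.5] yaw err 90.09 tilt 0.05 F jig [-0.6 -4.5  0.4] gap 6.1 q [-0.14  0.68  1.54 -0.    0.92  0.04]
units to [50, 58, 26] [-0.109 -0.009  0.013]
```

```bash
python3 -m pendant '[[[0.03,0,0],[0,0,0]],[[0.03,0,0],[0,0,0]],[[0,0,0],[0,0,0]]]' | grep -E 'force|tcp'
python3 -c "
from h import *
where()
c=bot.camera('wrist');cv2.imwrite('pics/w7.png',c['img'])"
```

```text
tcp_pos: [662.7, -26.4, 26.5]
wrist_force: [-3.6, -12.0, 2.2]
t 16.73 tcp jig [50.3 62.4 26.5] yaw err 90.12 tilt 0.22 F jig [ -1.3 -12.4   2.2] gap 6.2 q [-0.14  0.68  1.54 -0.    0.92  0.05]
```

View pics/w7.png

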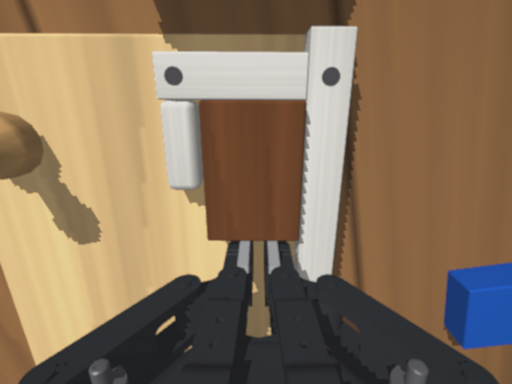

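The blank is home: its leading edge meets the stop at row 99, it lies along the fence, and the force rose to 12 N with no further motion. I'll back straight off and rise.

```bash
python3 -m pendant '[[[-0.1,0,0],[0,0,0]],[[-0.2,0,0],[0,0,0]],[[-0.4,0,0],[0,0,0]],[[-0.5,0,0],[0,0,0]],[[0,0,-0.5],[0,0,0]],[[0,0,-0.7],[0,0,0]],[[0,0,-0.7],[0,0,0]],[[0,0,-0.4],[0,0,0]],[[0,0,0],[0,0,0]],[[0,0,0],[0,0,0]]]'
python3 - <<'E'
from h import *
where()
c=bot.camera('wrist');cv2.imwrite('pics/w8.png',c['img'])
for p in ((51-24,70),(75,70),(75,140),(27,140)): print(proj(c,O+J@np.array([*p,34.])).round())
E
```

```text
clock: 18.02
tcp_pos: [653.8, -70.6, 117.8]
orientation: [-2.417, -2.005, 0.001]
wrist_force: [-0.1, -0.2, 0.3]
finger_gap: 0.064
t 18.02 tcp jig [ 49.9  17.4 117.8] yaw err 90.08 tilt 0.08 F jig [-0.1 -0.2  0.3] gap 5.5 q [-0.21  0.56  1.5   0.    1.08 -0.03]
[230. 136.]
[291. 136.]
[295.  36.]
[227.  36.]
```

View pics/w8.png

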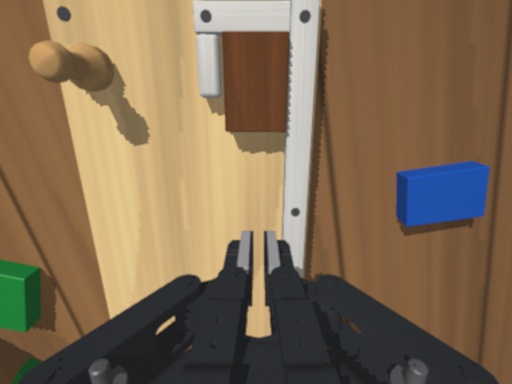

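The blank is flush against the stop and the fence, the dabber is standing, and the hand is clear. Handing in.

```bash
python3 -c "
from rig import bot
print(bot.hand_in())"
```

```text
the job is handed in; nothing more can be done
None
```

The blank is home in the corner pocket, and I handed the job in at about 18 s of the 45 s allowed. The hand-in gives no verdict.

- **First push:** with two fingertips I pushed the blank straight across the board. It squared up and lay flat on the fence at jig y of about -41 mm, well short of the pocket mouth, with about 5 N of contact force.
- **Second push:** I turned the hand 90° and slid the blank along the fence into the pocket until it met the end stop. The force rose to 12 N with no further movement.
- **Last checks:** after backing off and rising, the wrist picture showed the blank flush against the stop and the fence. The hand was clear, with no force on the wrist, and the dabber was standing. The bowl and jar are outside the last picture, and the hand never came down near them.
- **Disagreement:** my jig estimate differed from where the fingers met resistance by about 3 mm at the fence and 3–6 mm at the stop. I relied on contact force and the pictures to judge that the blank was home, not on those coordinates.

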